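# Change over the tray in the parts slide

### The job

Bring the large housing forward for the next job: hook a fingertip behind the lip of the tray that carries it and draw that tray all the way out to its front stop, and push the empty middle tray, which was left standing out, fully home. Leave the tray with the small bushing shut. Do not grip the lips or touch the two parts: they stay standing in their trays, and the other things on the bench stay where they are.

Things in the scene. Friction and masses are not known exactly. Their poses are not given: they have to be found in the camera images.
- slide_rack: Tray slide on fixed posts, 266 (x) x 228 mm (y). Origin: centre of the deck's underside, 60 mm above the bench; -x is its front, the way trays draw out, near the robot's -x; z up. Lanes at y = +74 (left), 0, -74 mm. 6 mm guide fences at y = +-37, +-111 mm, tops at z = 34 mm. Stop bars: front x -133 to -125 mm, top z 18 mm; back x 125 to 133 mm, top z 34 mm.
- left_tray (a joint): How far the left tray is out, m: 0 fully home at the back, 0.120 at the front stop. Starts at 0; carries a part. 2 N friction, 6 N s/m damping, no spring. Tray 130 x 66 mm, 3 mm walls with tops 94 mm above the bench; front to back: 6 mm lip, 58 mm finger well (60 mm wide, floor 72 mm above the bench), 3 mm divider as high as the walls, 60 x 60 mm pocket, 3 mm back wall.
- middle_tray (a joint): How far the middle tray is out, m: 0 fully home at the back, 0.120 at the front stop. Starts 0.045 to 0.08; empty. 2 N friction, 6 N s/m damping, no spring. Tray 130 x 66 mm, 3 mm walls with tops 94 mm above the bench; front to back: 6 mm lip, 58 mm finger well (60 mm wide, floor 72 mm above the bench), 3 mm divider as high as the walls, 60 x 60 mm pocket, 3 mm back wall.
- right_tray (a joint): How far the right tray is out, m: 0 fully home at the back, 0.120 at the front stop. Starts at 0; carries a part. 2 N friction, 6 N s/m damping, no spring. Tray 130 x 66 mm, 3 mm walls with tops 94 mm above the bench; front to back: 6 mm lip, 58 mm finger well (60 mm wide, floor 72 mm above the bench), 3 mm divider as high as the walls, 60 x 60 mm pocket, 3 mm back wall.
- left_lip (a point): Middle of the top edge of the inner (+x, well side) face of the left tray's upright front lip; moves with the tray. The lip is a steel plate 6 mm thick, 66 mm wide, its top 100 mm above the bench; its outer face looks to the robot. Axes as the rack's; at x = +1 mm on the rack when the tray is home. Middle of the finger well 29 mm, of the part pocket 91 mm along its +x.
- middle_lip (a point): Middle of the top edge of the inner (+x, well side) face of the middle tray's upright front lip; moves with the tray. The lip is a steel plate 6 mm thick, 66 mm wide, its top 100 mm above the bench; its outer face looks to the robot. Axes as the rack's; at x = +1 mm on the rack when the tray is home. Middle of the finger well 29 mm, of the part pocket 91 mm along its +x.
- right_lip (a point): Middle of the top edge of the inner (+x, well side) face of the right tray's upright front lip; moves with the tray. The lip is a steel plate 6 mm thick, 66 mm wide, its top 100 mm above the bench; its outer face looks to the robot. Axes as the rack's; at x = +1 mm on the rack when the tray is home. Middle of the finger well 29 mm, of the part pocket 91 mm along its +x.
- housing: The large part: plain grey machined stepped ring, 45 mm across, 37 mm high, standing loose and upright in the pocket of the left or the right tray (it varies). Origin: centre of its underside, 72 mm above the bench; z up.
- bushing: The small part: plain grey flanged bushing, 19 mm across, 21 mm high, standing loose in the pocket of the other outer tray. Origin: centre of its underside; z up.
- oil_bottle: Bystander: small dropper bottle, 28 mm across, 112 mm high, standing on the bench; origin at the centre of its underside.
- grease_tin: Bystander: round tin, 54 mm across, 36 mm high; origin at the centre of its underside.
Mind the look-alikes: they are no part of the job. Of the things that look like the housing, the smaller one is meant.

How it is judged (in metres and radians):
On the way:
1. the tray with the housing is being drawn by a finger pressing on the inner half of its lip, and is more than 30 mm out (((y of housing in the frame of slide_rack above 0.037 m and value of joint left_tray above 0.03 m and contact force between the fingers and left_tray_c0 above 0.5 N) or (y of housing in the frame of slide_rack below -0.037 m and value of joint right_tray above 0.03 m and contact force between the fingers and right_tray_c0 above 0.5 N))), for 0.2 s.
At the end, for the whole second after the job is handed in: The tray with the housing is out to within 6 mm of its stop (joint over 0.114), the middle tray and the bushing's tray are home to within 6 mm (joints under 0.006), housing and bushing stand upright (within 0.15 rad) on the floor of their own trays' pockets, and all is at rest (((y of housing in the frame of slide_rack above 0.037 m and value of joint left_tray above 0.114 m and value of joint right_tray below 0.006 m and x of housing in the frame of left_lip between 0.062 and 0.12 m and x of bushing in the frame of right_lip between 0.062 and 0.12 m) or (y of housing in the frame of slide_rack below -0.037 m and value of joint right_tray above 0.114 m and value of joint left_tray below 0.006 m and x of housing in the frame of right_lip between 0.062 and 0.12 m and x of bushing in the frame of left_lip between 0.062 and 0.12 m)) and value of joint middle_tray below 0.006 m and z of housing in the frame of slide_rack between 0.008 and 0.016 m and angle between each of housing, bushing's own z axis and vertical below 0.15 rad and z of bushing in the frame of slide_rack between 0.008 and 0.016 m and linear speed of housing below 0.02 m/s and velocity of joint left_tray between -0.01 and 0.01 m/s and velocity of joint middle_tray between -0.01 and 0.01 m/s and velocity of joint right_tray between -0.01 and 0.01 m/s); the robot touches nothing.
It fails at once if the bushing's tray is drawn out more than 20 mm ((y of housing in the frame of slide_rack above 0.037 m and value of joint right_tray above 0.02 m) or (y of housing in the frame of slide_rack below -0.037 m and value of joint left_tray above 0.02 m)).
It fails at once if a lip is gripped (the fingers press on its inner and outer half at once, over 3 N each) ((contact force between the fingers and left_tray_c0 above 3 N and contact force between the fingers and left_tray_c1 above 3 N) or (contact force between the fingers and middle_tray_c0 above 3 N and contact force between the fingers and middle_tray_c1 above 3 N) or (contact force between the fingers and right_tray_c0 above 3 N and contact force between the fingers and right_tray_c1 above 3 N)).
It fails at once if the hand touches the housing or the bushing (over 1 N) (contact force between any of the fingers, the arm and housing above 1 N or contact force between any of the fingers, the arm and bushing above 1 N).
It fails at once if the housing or the bushing is lifted or tipped (z of any of housing, bushing in the frame of slide_rack above 0.03 m or angle between any of housing, bushing's own z axis and vertical above 0.5 rad).
It fails at once if the oil bottle or the grease tin is moved more than 20 mm (distance of any of oil_bottle, grease_tin from where it was at the start of the episode above 0.02 m).
It also fails if it takes over 45 s, if anything falls off the work surface, if the arm or the gripper's body presses on something with over 40 N, if the wrist force passes 120 N, or if a joint passes its speed limit or range.

### The arm

A 7-joint arm with a two-finger parallel gripper is mounted at the origin on a cart in front of the work surface, level with it; the furniture and walls round the work are solid. World frame = base frame: x ahead of the robot, y to its left, z up, the work surface at z = 0. Lengths are in mm, angles in rad, forces in N, time in s.
With the tool pointing down it reaches from about 400 to 875 mm from the base axis. Payload 4.4 kg.
Tool frame: the origin (TCP) lies midway between the tips of the shut fingers; the grasp point (between the pads) lies 19 mm behind it; z points along the fingers, y is the line along which they close (so a half turn about z gives the same grasp; the last joint's range is limited). The gripper opens to 85 mm and grips with 20 to 120 N. Pads are 22 mm wide; open, the fingers measure 114 mm over their backs; the gripper's body (76 mm by 85 mm) begins 54 mm behind the grasp point. The pads swing forward as they close: fully open they stand 13 mm farther back than shut.
Start: joints at [-1.342, 0.628, 0.038, 1.517, -0.027, 0.996, -0.02], TCP at [188.832, 621.981, 231.313] pointing down, gripper open.
Joint ranges: [-3.06, 3.06], [-0.37, 2.12], [-1.25, 1.32], [0.18, 2.47], [-1.1, 4.24], [0.23, 1.98], [-2.94, 2.94]. Speed limits (rad/s): [2.57, 2.57, 3.14, 3.14, 3.14, 3.14, 3.14].

### API

Orientations are given as [roll, pitch, yaw] about the fixed x, y, z axes, in that order (R = Rz(yaw) Ry(pitch) Rx(roll)).
In Python, from cell import read_state, get_image, finish_job gives the robot as it stands.
- The arm moves only by the tool send_rows, never from a script. Its argument "series" is a list of rows, each an object of numbers: "ax", "ay", "az": the turn, a rotation vector about the tool's x, y, z in rad; "dx", "dy", "dz": the shift along the tool's x, y, z in cm; "hand": the closure, from 0 (fully open) to 1 (shut). In form: [{"ax": .., "ay": .., "az": .., "dx": .., "dy": .., "dz": .., "hand": ..}, ...]. A call has 1 to 10 rows; each row is the pose to reach, as a shift and turn from the pose commanded when the call began, along the tool's axes at that moment; what a row does not reach only later rows make up. A row lasts 1/10 s, in which the tool goes at most 50 mm and 8.59 degrees, less where a joint would pass 70% of its speed; a pose out of reach is approached as far as the arm can. A call with a gripper value outside its range is refused whole. The fingers move at their own pace and stop on an object; the grip force is fixed at half the most. Time passes only in rows, so rows that repeat a pose let the fingers close. It gives the time, the measured TCP pose, the force, the opening and the grip force at its end, in the units of the state.
- read_state(): the state, without advancing time (a new reading comes with each control period).
- get_image(name): name is "side" or "top" or "wrist"; returns a dict with "pixels" (420x560x3 uint8, red, green, blue), "mtx" (3x3 intrinsics, pixels), "R" (3x3) and "t" (3): a world point X has camera coordinates R X + t. Camera axes: x right, y down, z forward; pixel columns grow to the right and rows downward; lengths in mm; the calibration is good to about 2 mm. A picture is of the moment at which its call begins. There is no depth.
- finish_job(): hands the job in; it is judged then, once.
The state is a dict: "clock": time; "qpos": joint angles; "qd": joint speeds; "tau": joint torques, N m; "eef_pos": TCP position; "tool_rot": TCP orientation; "force": force on the tool from outside, world axes, zero at the start; "torque": the same for the moment, N m; "width": finger opening in mm; "gripper_force": force on a finger pad.
Only numpy, scipy, OpenCV 4.12 (cv2) and the standard library are available. Lean on these libraries where they do the work, as an engineer would, in place of code of your own. Each camera call takes 0.05 s, during which the arm holds its last target. There are 200 camera calls.

## Working session

There is one attempt and no reset: what is moved stays moved. The work goes in short steps, Python scripts to look and compute and a tool call to move; the robot and the scene stay as the last step left them, time stands still between calls to the robot, and variables do not carry over. Pictures are saved under pics/ and viewed, at most 10 in all, crops included, and the job is handed in when it is done.

Besides the shell and the picture viewer there is one more tool, called after "Call:" as a command line: name --argument value ..., lists and objects as JSON in quotes. send_rows: Moves the arm, as the interface text tells. Its arguments: {"type":"object","properties":{"series":{"type":"array","items":{"type":"object","properties":{"ax":{"type":"number"},"ay":{"type":"number"},"az":{"type":"number"},"dx":{"type":"number"},"dy":{"type":"number"},"dz":{"type":"number"},"hand":{"type":"number"}}}}},"required":["series"]}

```bash
mkdir -p pics; ls; python3 - <<'E'
from cell import *
import cv2,pickle
d={}
for n in("side","top"):
    i=get_image(n);d[n]=i;cv2.imwrite(f"pics/{n}0.png",i["pixels"][:,:,::-1])
    print(n,i["mtx"].round(1).tolist(),i["R"].round(3).tolist(),i["t"].round(1).tolist())
pickle.dump(d,open("d0.pkl","wb"))
s=read_state();print(s)
E
```

```text
pics
side [[395.4, 0.0, 278.1], [0.0, 395.4, 213.6], [0.0, 0.0, 1.0]] [[-0.995, -0.102, 0.017], [-0.072, 0.56, -0.825], [0.075, -0.822, -0.565]] [518.4, 161.6, 818.9]
top [[537.5, 0.0, 279.7], [0.0, 537.5, 210.5], [0.0, 0.0, 1.0]] [[0.012, -1.0, -0.011], [-0.985, -0.01, -0.17], [0.17, 0.012, -0.985]] [-91.1, 507.1, 1239.1]
{'clock': 0.1, 'qpos': array([-1.3418019 ,  0.62925307,  0.03847452,  1.51822072, -0.02701608,
        0.99629857, -0.01999488]), 'qd': array([-0.00049537, -0.00058752, -0.00039826, -0.000864  , -0.00061655,
       -0.00177315,  0.0005696 ]), 'tau': array([ 2.93038102e-03, -5.64548564e+01,  1.23057917e+00, -1.93977964e+01,
        1.13376678e-02,  5.42056849e-03, -1.23020544e-05]), 'eef_pos': array([188.67986115, 621.45558641, 230.49706734]), 'tool_rot': array([-3.13993178e+00,  1.95678748e-05,  2.84677161e+00]), 'force': array([-0.40373779,  0.58236136, -1.11176792]), 'torque': array([-0.0202505 , -0.00877922,  0.00369205]), 'gripper_force': 0.0, 'width': 85.57378140204524}
```

View pics/side0.png

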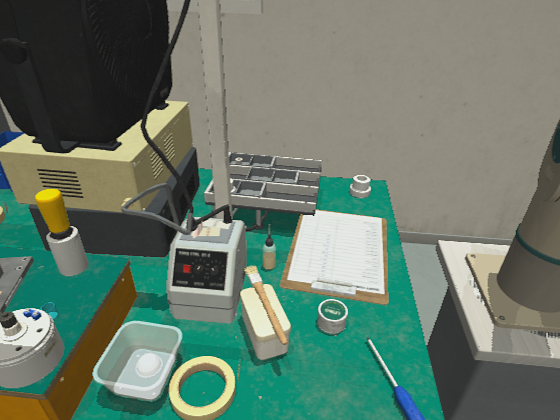

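View pics/top0.png

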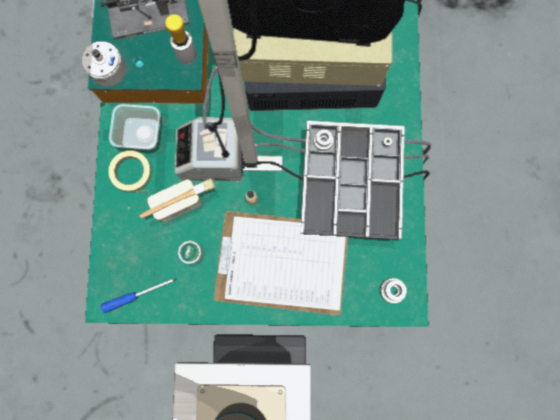

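Side view: the rack is at (265,180), the bottle at (268,252) and the tin at (333,316). Top view: the rack covers (303-404, 122-238). There is a stepped ring in the left tray at (323,138), a small bushing in the right tray at (388,142), and another ring on the bench at (394,291). The housing should be the ring in the left tray, because it stands in a pocket and the bench ring looks larger. I'll check both in an enlarged crop and measure them.

```bash
python3 - <<'E'
import cv2,pickle,numpy as np
d=pickle.load(open("d0.pkl","rb"))
im=d["top"]["pixels"][:,:,::-1]
a=cv2.resize(im[115:245,295:415],None,fx=4.6,fy=4.6,interpolation=cv2.INTER_CUBIC)
b=cv2.resize(im[270:312,370:416],None,fx=4.6,fy=4.6,interpolation=cv2.INTER_CUBIC)
c=np.zeros((a.shape[0],a.shape[1]+b.shape[1],3),np.uint8);c[:,:a.shape[1]]=a;c[:b.shape[0],a.shape[1]:]=b
cv2.imwrite("pics/crop1.png",c);print(c.shape)
E
```

```text
(598, 764, 3)
```

View pics/crop1.png

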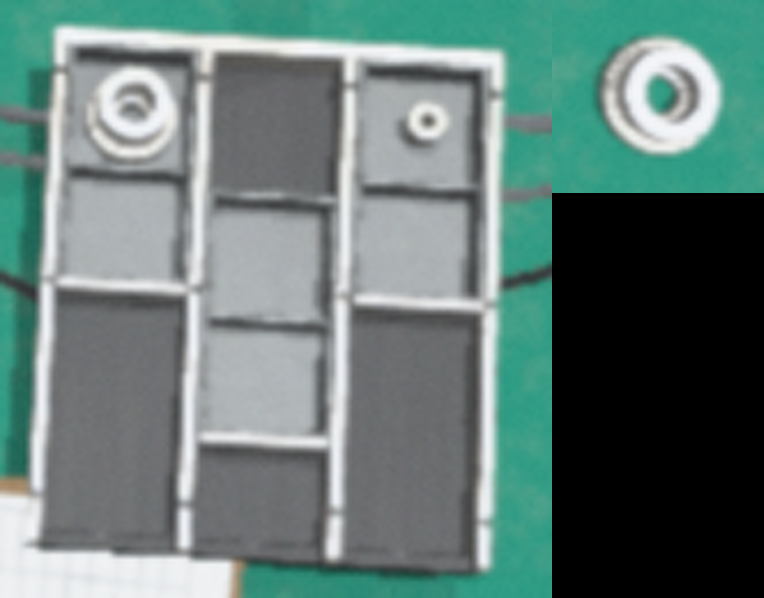

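```bash
python3 - <<'E'
import cv2,pickle,numpy as np
d=pickle.load(open("d0.pkl","rb"))
im=d["side"]["pixels"][:,:,::-1]
cv2.imwrite("pics/crop2.png",cv2.resize(im[145:235,195:335],None,fx=5.6,fy=5.6,interpolation=cv2.INTER_CUBIC))
E
```

```text
(no output)
```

View pics/crop2.png

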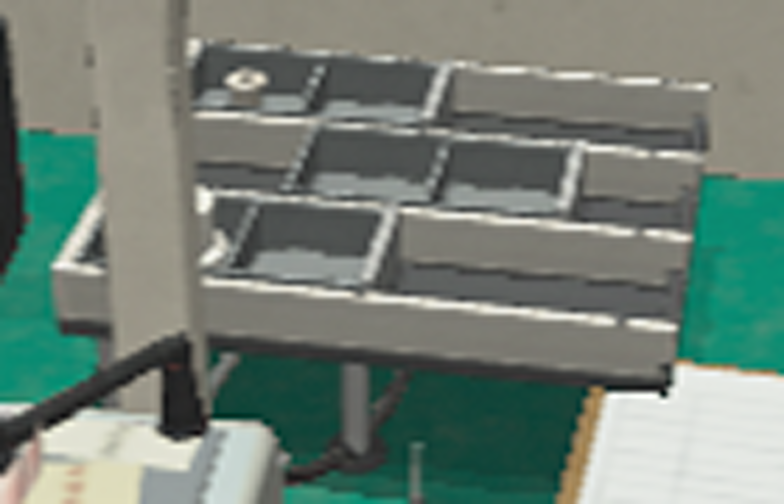

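Crops: the housing in the left tray (crop 132,115) is about 19 px across and the bench ring about 25 px. The ring in the left tray is therefore the smaller one and the one meant. The bushing is in the right tray at (427,120), and the middle tray stands out with its lip at crop row 441. Next I triangulate the lips and locate the obstacles.

```bash
cat > h.py <<'E'
import numpy as np,cv2,pickle
def P(c):return c["mtx"]@np.c_[c["R"],c["t"]]
def tri(c1,p1,c2,p2):
    X=cv2.triangulatePoints(P(c1),P(c2),np.float64(p1).reshape(2,1),np.float64(p2).reshape(2,1))[:,0];return X[:3]/X[3]
def ray(c,p,z):
    d=c["R"].T@np.linalg.solve(c["mtx"],[p[0],p[1],1.]);o=-c["R"].T@c["t"];return o+d*(z-o[2])/d[2]
E
python3 - <<'E'
from h import *
np.set_printoptions(precision=1,suppress=True)
d=pickle.load(open("d0.pkl","rb"));T,S=d["top"],d["side"]
t=lambda u,v:(295+(u+.5)/4.6-.5,115+(v+.5)/4.6-.5)
s=lambda u,v:(195+(u+.5)/5.6-.5,145+(v+.5)/5.6-.5)
for n,a,b,e,f in(("L",(60,283),(186,288),(374,284),(394,212)),("M",(200,438),(328,443),(568,212),(578,148)),("R",(355,300),(485,306),(432,120),(447,68))):
    print(n,"ends z100",ray(T,t(*a),100),ray(T,t(*b),100),"tri left,right",tri(T,t(*a),S,s(*e)),tri(T,t(*b),S,s(*f)))
for n,a in(("backL",(57,38)),("backR",(502,58)),("frontL",(35,492)),("frontR",(487,568))):print(n,ray(T,t(*a),94))
print("housing",ray(T,t(134,97),109),"bush",ray(T,t(427,120),93),ray(T,(394,291),20))
for n,p,z in(("post base",(248,163),0),("bottle",(251,197),60),("tin",(190,252),20),("station",(210,148),60),("box",(240,65),150),("box",(318,65),150)):print(n,ray(T,p,z))
for z in(0,200,400):print("post side",ray(S,(216,200),z), ray(S,(210,20),z))
print("cams",-T["R"].T@T["t"],-S["R"].T@S["t"])
E
```

```text
L ends z100 [ 579.1 -149.8  100. ] [ 577.1 -212.7  100. ] tri left,right [ 579.1 -149.9   96.6] [ 578.  -213.2   95.1]
M ends z100 [ 501.  -219.2  100. ] [ 499.1 -282.4  100. ] tri left,right [ 501.1 -219.5   97.4] [ 499.9 -283.1   95.4]
R ends z100 [ 571.7 -297.   100. ] [ 569.2 -361.7  100. ] tri left,right [ 571.5 -297.3   98.1] [ 570.7 -363.2   93. ]
backL [ 709.2 -148.1   94. ]
backR [ 700.3 -375.    94. ]
frontL [ 474.1 -137.9   94. ]
frontR [ 438.5 -360.4   94. ]
housing [ 673.3 -186.4  109. ] bush [ 667.5 -336.3   93. ] [ 321.6 -357.6   20. ]
post base [635.5  -4.2   0. ]
bottle [536.8 -17.6  60. ]
tin [408.7 128.9  20. ]
station [656.   83.6  60. ]
box [827.1   8.  150. ]
box [ 828.3 -170.7  150. ]
post side [ 720.2 -263.4    0. ] [ 1475.7 -3238.9     0. ]
post side [633.5  42.9 200. ] [ 1131.6 -1918.8   200. ]
post side [546.8 349.2 400. ] [ 787.5 -598.6  400. ]
cams [ 289.7 -101.6 1306.4] [465.8 635.6 587. ]
```

```bash
cat > w.py <<'E'
import numpy as np,sys
from cell import read_state
from scipy.spatial.transform import Rotation as Ro
Y=-0.045; ex=np.array([np.cos(Y),np.sin(Y),0]); ey=np.array([-np.sin(Y),np.cos(Y),0])
def show(pts,yaw=np.pi+Y):
    s=read_state();R=Ro.from_euler("xyz",s["tool_rot"]);g=Ro.from_euler("xyz",[np.pi,0,yaw])
    print("turn",(R.inv()*g).as_rotvec().round(3))
    for p in pts:print(np.round(p,1),(R.inv().apply(np.array(p)-s["eef_pos"])/10).round(2))
E
python3 - <<'E'
from w import *
M=np.array([500,-250.8,0])
show([(480,150,231),(490,-100,231),tuple(M-45*ex+[0,0,230])])
E
```

```text
turn [-0.002 -0.    -0.25 ]
[480 150 231] [-4.157e+01 -3.665e+01  1.000e-02]
[ 490 -100  231] [-4.980e+01 -6.028e+01  5.000e-02]
[ 455.  -248.8  230. ] [-50.77 -75.53   0.18]
```

Call:
send_rows --series '[{"dx": -4, "dy": -3.5, "dz": 0, "az": -0.02, "hand": 1}, {"dx": -8, "dy": -7, "dz": 0, "az": -0.05, "hand": 1}, {"dx": -12, "dy": -10.6, "dz": 0, "az": -0.08, "hand": 1}, {"dx": -16, "dy": -14.1, "dz": 0, "az": -0.11, "hand": 1}, {"dx": -20, "dy": -17.6, "dz": 0, "az": -0.14, "hand": 1}, {"dx": -24, "dy": -21.2, "dz": 0, "az": -0.17, "hand": 1}, {"dx": -28, "dy": -24.7, "dz": 0, "az": -0.2, "hand": 1}, {"dx": -32, "dy": -28.2, "dz": 0, "az": -0.22, "hand": 1}, {"dx": -36, "dy": -31.7, "dz": 0, "az": -0.24, "hand": 1}, {"dx": -39, "dy": -34.4, "dz": 0, "az": -0.25, "hand": 1}]'

```text
invalid input at $.series[0]: expected keys ax, ay, az, dx, dy, dz, hand
```

```bash
python3 - <<'E'
from w import *
M=np.array([500,-250.8,0])
show([(480,150,231),(485,-60,231),tuple(M-45*ex+[0,0,230])])
E
```

```text
turn [-0.002 -0.    -0.25 ]
[480 150 231] [-4.157e+01 -3.665e+01  1.000e-02]
[485 -60 231] [-4.815e+01 -5.660e+01  4.000e-02]
[ 455.  -248.8  230. ] [-50.77 -75.53   0.18]
```

Call:
send_rows --series '[{"ax": 0, "ay": 0, "dx": -4, "dy": -3.5, "dz": 0, "az": -0.02, "hand": 1}, {"ax": 0, "ay": 0, "dx": -8, "dy": -7, "dz": 0, "az": -0.05, "hand": 1}, {"ax": 0, "ay": 0, "dx": -12, "dy": -10.6, "dz": 0, "az": -0.08, "hand": 1}, {"ax": 0, "ay": 0, "dx": -16, "dy": -14.1, "dz": 0, "az": -0.11, "hand": 1}, {"ax": 0, "ay": 0, "dx": -20, "dy": -17.6, "dz": 0, "az": -0.14, "hand": 1}, {"ax": 0, "ay": 0, "dx": -24, "dy": -21.2, "dz": 0, "az": -0.17, "hand": 1}, {"ax": 0, "ay": 0, "dx": -28, "dy": -24.7, "dz": 0, "az": -0.2, "hand": 1}, {"ax": 0, "ay": 0, "dx": -32, "dy": -28.2, "dz": 0, "az": -0.22, "hand": 1}, {"ax": 0, "ay": 0, "dx": -36, "dy": -31.7, "dz": 0, "az": -0.24, "hand": 1}, {"ax": 0, "ay": 0, "dx": -39, "dy": -34.4, "dz": 0, "az": -0.25, "hand": 1}]'

```text
clock: 1.1
eef_pos: [452.2, 194.7, 231.2]
tool_rot: [-3.142, -0.0, 3.098]
force: [1.6, 0.4, -1.0]
width: 0.0
gripper_force: 0.0
```

```bash
python3 - <<'E'
from w import *
M=np.array([500,-250.8,0])
show([(480,150,231),(485,-60,231),tuple(M-45*ex+[0,0,230])])
print(read_state()["qpos"].round(2))
E
```

```text
turn [-0.    -0.     0.001]
[480 150 231] [-2.97 -4.34  0.02]
[485 -60 231] [-4.40e+00 -2.53e+01  2.00e-02]
[ 455.  -248.8  230. ] [ -2.23 -44.29   0.12]
[-0.46  0.4   0.    1.95 -0.    0.79  1.06]
```

Call:
send_rows --series '[{"ax": 0, "ay": 0, "az": 0, "dx": -2.0, "dy": -4.5, "dz": 0, "hand": 1}, {"ax": 0, "ay": 0, "az": 0, "dx": -2.6, "dy": -9, "dz": 0, "hand": 1}, {"ax": 0, "ay": 0, "az": 0, "dx": -3.2, "dy": -13.5, "dz": 0, "hand": 1}, {"ax": 0, "ay": 0, "az": 0, "dx": -3.8, "dy": -18, "dz": 0, "hand": 1}, {"ax": 0, "ay": 0, "az": 0, "dx": -4, "dy": -22.5, "dz": 0, "hand": 1}, {"ax": 0, "ay": 0, "az": 0, "dx": -3.5, "dy": -27, "dz": 0, "hand": 1}, {"ax": 0, "ay": 0, "az": 0, "dx": -3, "dy": -31.5, "dz": 0, "hand": 1}, {"ax": 0, "ay": 0, "az": 0, "dx": -2.5, "dy": -36, "dz": 0, "hand": 1}, {"ax": 0, "ay": 0, "az": 0, "dx": -2.2, "dy": -40.5, "dz": 0, "hand": 1}, {"ax": 0, "ay": 0, "az": 0, "dx": -2.2, "dy": -44.3, "dz": 0, "hand": 1}]'

```text
clock: 2.1
eef_pos: [452.4, -249.5, 231.1]
tool_rot: [-3.141, -0.001, 3.095]
force: [1.0, -0.7, 0.7]
width: 0.1
gripper_force: 0.0
```

```bash
python3 - <<'E'
from w import *
from cell import get_image
import cv2
M=np.array([500,-250.8,0])
i=get_image("wrist");cv2.imwrite("pics/w1.png",i["pixels"][:,:,::-1])
show([tuple(M-25*ex+[0,0,130]),tuple(M-25*ex+[0,0,86])])
E
```

```text
turn [-0.007  0.    -0.009]
[ 475.  -249.7  130. ] [-2.28  0.95 10.13]
[ 475.  -249.7   86. ] [-2.28  0.97 14.53]
```

View pics/w1.png

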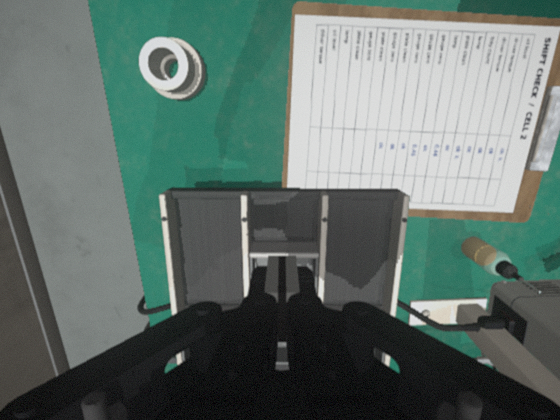

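The wrist view looks backwards. The shut fingertips at (282,258) are centred in the middle lane, between the fences at x 243 and 323, and the middle lip is at row 253. I'll descend in front of that lip.

Call:
send_rows --series '[{"ax": 0, "ay": 0, "az": 0, "dx": 0, "dy": 0, "dz": 3, "hand": 1}, {"ax": 0, "ay": 0, "az": 0, "dx": 0, "dy": 0, "dz": 6, "hand": 1}, {"ax": 0, "ay": 0, "az": 0, "dx": 0, "dy": 0, "dz": 9, "hand": 1}, {"ax": 0, "ay": 0, "az": 0, "dx": 0, "dy": 0, "dz": 11, "hand": 1}, {"ax": 0, "ay": 0, "az": 0, "dx": -0.7, "dy": 0, "dz": 12.5, "hand": 1}, {"ax": 0, "ay": 0, "az": 0, "dx": -1.2, "dy": 0, "dz": 13.5, "hand": 1}, {"ax": 0, "ay": 0, "az": 0, "dx": -1.5, "dy": 0, "dz": 14.3, "hand": 1}, {"ax": 0, "ay": 0, "az": 0, "dx": -1.5, "dy": 0, "dz": 14.3, "hand": 1}]'

```text
clock: 2.95
eef_pos: [468.8, -247.2, 87.6]
tool_rot: [3.141, -0.001, 3.097]
force: [0.7, -0.0, 1.0]
width: 0.5
gripper_force: 0.0
```

```bash
python3 - <<'E'
from w import *
H=np.array([574.3,-254.5,88])
show([H-14*ex,H-9*ex])
E
```

```text
turn [ 0.001 -0.001  0.001]
[ 560.3 -253.9   88. ] [-9.17 -0.26 -0.05]
[ 565.3 -254.1   88. ] [-9.67 -0.26 -0.05]
```

Call:
send_rows --series '[{"ax": 0, "ay": 0, "az": 0, "dx": -1, "dy": -0.1, "dz": 0, "hand": 1}, {"ax": 0, "ay": 0, "az": 0, "dx": -2, "dy": -0.2, "dz": 0, "hand": 1}, {"ax": 0, "ay": 0, "az": 0, "dx": -3, "dy": -0.2, "dz": 0, "hand": 1}, {"ax": 0, "ay": 0, "az": 0, "dx": -4, "dy": -0.2, "dz": 0, "hand": 1}, {"ax": 0, "ay": 0, "az": 0, "dx": -5, "dy": -0.2, "dz": 0, "hand": 1}, {"ax": 0, "ay": 0, "az": 0, "dx": -6, "dy": -0.2, "dz": 0, "hand": 1}, {"ax": 0, "ay": 0, "az": 0, "dx": -7, "dy": -0.2, "dz": 0, "hand": 1}, {"ax": 0, "ay": 0, "az": 0, "dx": -7.8, "dy": -0.2, "dz": 0, "hand": 1}, {"ax": 0, "ay": 0, "az": 0, "dx": -8.4, "dy": -0.2, "dz": 0, "hand": 1}, {"ax": 0, "ay": 0, "az": 0, "dx": -8.8, "dy": -0.2, "dz": 0, "hand": 1}]'

```text
clock: 3.95
eef_pos: [557.1, -253.7, 88.2]
tool_rot: [-3.141, 0.0, 3.097]
force: [-2.1, -0.5, 1.5]
width: -0.2
gripper_force: 1.1
```

Small steps now until the force rises at the stop.

Call:
send_rows --series '[{"ax": 0, "ay": 0, "az": 0, "dx": -0.2, "dy": 0, "dz": 0, "hand": 1}, {"ax": 0, "ay": 0, "az": 0, "dx": -0.4, "dy": 0, "dz": 0, "hand": 1}, {"ax": 0, "ay": 0, "az": 0, "dx": -0.5, "dy": 0, "dz": 0, "hand": 1}]'

```text
clock: 4.25
eef_pos: [561.4, -253.8, 88.2]
tool_rot: [3.142, -0.0, 3.097]
force: [-1.9, -1.6, 0.5]
width: -0.0
gripper_force: 1.0
```

Call:
send_rows --series '[{"ax": 0, "ay": 0, "az": 0, "dx": -0.1, "dy": 0, "dz": 0, "hand": 1}, {"ax": 0, "ay": 0, "az": 0, "dx": -0.2, "dy": 0, "dz": 0, "hand": 1}, {"ax": 0, "ay": 0, "az": 0, "dx": -0.3, "dy": 0, "dz": 0, "hand": 1}]'

```text
clock: 4.55
eef_pos: [562.0, -253.8, 88.2]
tool_rot: [3.141, -0.005, 3.096]
force: [-8.5, -0.2, 6.1]
width: -0.0
gripper_force: 4.2
```

Call:
send_rows --series '[{"ax": 0, "ay": 0, "az": 0, "dx": -0.1, "dy": 0, "dz": 0, "hand": 1}, {"ax": 0, "ay": 0, "az": 0, "dx": -0.2, "dy": 0, "dz": 0, "hand": 1}, {"ax": 0, "ay": 0, "az": 0, "dx": -0.2, "dy": 0, "dz": 0, "hand": 1}]'

```text
clock: 4.85
eef_pos: [562.0, -253.9, 88.1]
tool_rot: [3.14, -0.008, 3.096]
force: [-10.6, 0.1, 7.9]
width: 0.2
gripper_force: 5.4
```

The middle tray is home: the force climbs while the position holds at 562.0. I'll back off, raise the hand and move over the left well.

Call:
send_rows --series '[{"ax": 0, "ay": 0, "az": 0, "dx": 1, "dy": 0, "dz": 0, "hand": 1}, {"ax": 0, "ay": 0, "az": 0, "dx": 3, "dy": 0, "dz": -1, "hand": 1}, {"ax": 0, "ay": 0, "az": 0, "dx": 3, "dy": 0, "dz": -5, "hand": 1}, {"ax": 0, "ay": 0, "az": 0, "dx": 3, "dy": 0, "dz": -9, "hand": 1}, {"ax": 0, "ay": 0, "az": 0, "dx": 3, "dy": 3.5, "dz": -9, "hand": 1}, {"ax": 0, "ay": 0, "az": 0, "dx": 0, "dy": 7.4, "dz": -9, "hand": 1}, {"ax": 0, "ay": 0, "az": 0, "dx": -3.2, "dy": 7.4, "dz": -9, "hand": 1}, {"ax": 0, "ay": 0, "az": 0, "dx": -3.2, "dy": 7.4, "dz": -9, "hand": 1}]'

```text
clock: 5.65
eef_pos: [607.6, -178.0, 178.9]
tool_rot: [3.14, 0.008, 3.103]
force: [0.2, -0.5, -0.0]
width: -0.0
gripper_force: 0.0
```

```bash
python3 - <<'E'
from w import *
from cell import get_image
import cv2
from h import ray
L=np.array([579.5,-181.3,0])
show([L+24*ex+[0,0,z] for z in (130,86)])
i=get_image("top");im=i["pixels"][:,:,::-1]
cv2.imwrite("pics/t2.png",cv2.resize(im[105:245,285:415],None,fx=4.2,fy=4.2,interpolation=cv2.INTER_CUBIC))
E
```

```text
turn [0.001 0.008 0.006]
[ 603.5 -182.4  130. ] [ 0.43 -0.46  4.89]
[ 603.5 -182.4   86. ] [ 0.47 -0.47  9.29]
```

View pics/t2.png

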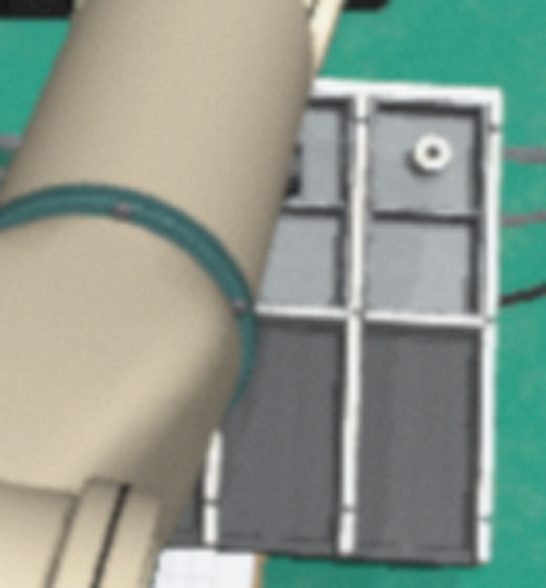

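The middle lip at (305,313) now lines up with the right lip at (430,320), so the middle tray is home. I'll descend into the left well.

Call:
send_rows --series '[{"ax": 0, "ay": 0.008, "az": 0.005, "dx": 0, "dy": -0.4, "dz": 2.5, "hand": 1}, {"ax": 0, "ay": 0.008, "az": 0.005, "dx": 0, "dy": -0.4, "dz": 5, "hand": 1}, {"ax": 0, "ay": 0.008, "az": 0.005, "dx": 0, "dy": -0.4, "dz": 7, "hand": 1}, {"ax": 0, "ay": 0.008, "az": 0.005, "dx": 0, "dy": -0.4, "dz": 8.3, "hand": 1}, {"ax": 0, "ay": 0.008, "az": 0.005, "dx": 0, "dy": -0.4, "dz": 9.4, "hand": 1}, {"ax": 0, "ay": 0.008, "az": 0.005, "dx": 0, "dy": -0.4, "dz": 9.4, "hand": 1}]'

```text
clock: 6.3
eef_pos: [600.6, -185.5, 83.1]
tool_rot: [3.141, -0.01, 3.091]
force: [-0.7, 1.4, -0.2]
width: -0.0
gripper_force: 0.0
```

Call:
send_rows --series '[{"ax": 0, "ay": 0, "az": 0, "dx": 0.3, "dy": 0.1, "dz": 0, "hand": 1}, {"ax": 0, "ay": 0, "az": 0, "dx": 0.6, "dy": 0.2, "dz": 0, "hand": 1}, {"ax": 0, "ay": 0, "az": 0, "dx": 0.9, "dy": 0.2, "dz": 0, "hand": 1}, {"ax": 0, "ay": 0, "az": 0, "dx": 1.2, "dy": 0.2, "dz": 0, "hand": 1}, {"ax": 0, "ay": 0, "az": 0, "dx": 1.6, "dy": 0.2, "dz": 0, "hand": 1}, {"ax": 0, "ay": 0, "az": 0, "dx": 2, "dy": 0.2, "dz": 0, "hand": 1}, {"ax": 0, "ay": 0, "az": 0, "dx": 2.5, "dy": 0.2, "dz": 0, "hand": 1}, {"ax": 0, "ay": 0, "az": 0, "dx": 3, "dy": 0.2, "dz": 0, "hand": 1}, {"ax": 0, "ay": 0, "az": 0, "dx": 3.5, "dy": 0.2, "dz": 0, "hand": 1}, {"ax": 0, "ay": 0, "az": 0, "dx": 4, "dy": 0.2, "dz": 0, "hand": 1}]'

```text
clock: 7.3
eef_pos: [561.3, -181.5, 84.6]
tool_rot: [-3.142, -0.008, 3.092]
force: [2.2, 0.6, 2.4]
width: 0.4
gripper_force: 1.1
```

Call:
send_rows --series '[{"ax": 0, "ay": 0, "az": 0, "dx": 0.5, "dy": 0, "dz": 0, "hand": 1}, {"ax": 0, "ay": 0, "az": 0, "dx": 1, "dy": 0, "dz": 0, "hand": 1}, {"ax": 0, "ay": 0, "az": 0, "dx": 1.5, "dy": 0, "dz": 0, "hand": 1}, {"ax": 0, "ay": 0, "az": 0, "dx": 2, "dy": 0, "dz": 0, "hand": 1}, {"ax": 0, "ay": 0, "az": 0, "dx": 2.5, "dy": 0, "dz": 0, "hand": 1}, {"ax": 0, "ay": 0, "az": 0, "dx": 3, "dy": 0, "dz": 0, "hand": 1}, {"ax": 0, "ay": 0, "az": 0, "dx": 3.5, "dy": 0, "dz": 0, "hand": 1}, {"ax": 0, "ay": 0, "az": 0, "dx": 4, "dy": 0, "dz": 0, "hand": 1}, {"ax": 0, "ay": 0, "az": 0, "dx": 4.5, "dy": 0, "dz": 0, "hand": 1}, {"ax": 0, "ay": 0, "az": 0, "dx": 5, "dy": 0, "dz": 0, "hand": 1}]'

```text
clock: 8.3
eef_pos: [511.3, -179.0, 84.9]
tool_rot: [-3.142, -0.008, 3.092]
force: [2.3, 0.3, -2.1]
width: -0.1
gripper_force: 1.1
```

Drawing force is about 2.3 N, as expected. About 38 mm to go, so I'll slow down near the stop.

Call:
send_rows --series '[{"ax": 0, "ay": 0, "az": 0, "dx": 0.5, "dy": 0, "dz": 0, "hand": 1}, {"ax": 0, "ay": 0, "az": 0, "dx": 1, "dy": 0, "dz": 0, "hand": 1}, {"ax": 0, "ay": 0, "az": 0, "dx": 1.5, "dy": 0, "dz": 0, "hand": 1}, {"ax": 0, "ay": 0, "az": 0, "dx": 2, "dy": 0, "dz": 0, "hand": 1}, {"ax": 0, "ay": 0, "az": 0, "dx": 2.4, "dy": 0, "dz": 0, "hand": 1}, {"ax": 0, "ay": 0, "az": 0, "dx": 2.8, "dy": 0, "dz": 0, "hand": 1}, {"ax": 0, "ay": 0, "az": 0, "dx": 3.1, "dy": 0, "dz": 0, "hand": 1}, {"ax": 0, "ay": 0, "az": 0, "dx": 3.4, "dy": 0, "dz": 0, "hand": 1}, {"ax": 0, "ay": 0, "az": 0, "dx": 3.6, "dy": 0, "dz": 0, "hand": 1}]'

```text
clock: 9.2
eef_pos: [475.6, -177.3, 85.3]
tool_rot: [-3.142, -0.008, 3.092]
force: [2.1, -0.6, -1.5]
width: -0.2
gripper_force: 1.1
```

Call:
send_rows --series '[{"ax": 0, "ay": 0, "az": 0, "dx": 0.2, "dy": 0, "dz": 0, "hand": 1}, {"ax": 0, "ay": 0, "az": 0, "dx": 0.3, "dy": 0, "dz": 0, "hand": 1}, {"ax": 0, "ay": 0, "az": 0, "dx": 0.4, "dy": 0, "dz": 0, "hand": 1}]'

```text
clock: 9.5
eef_pos: [473.6, -177.2, 85.5]
tool_rot: [-3.141, -0.005, 3.092]
force: [7.0, 0.3, -4.0]
width: 0.3
gripper_force: 3.3
```

Call:
send_rows --series '[{"ax": 0, "ay": 0, "az": 0, "dx": 0.1, "dy": 0, "dz": 0, "hand": 1}, {"ax": 0, "ay": 0, "az": 0, "dx": 0.2, "dy": 0, "dz": 0, "hand": 1}, {"ax": 0, "ay": 0, "az": 0, "dx": 0.2, "dy": 0, "dz": 0, "hand": 1}]'

```text
clock: 9.8
eef_pos: [473.7, -177.2, 85.7]
tool_rot: [-3.141, -0.001, 3.093]
force: [8.5, -0.1, -5.9]
width: -0.5
gripper_force: 4.3
```

The tray is at the front stop: position holds at 473.7, with 473.5 predicted. Unload the lip, lift out and clear the view.

Call:
send_rows --series '[{"ax": 0, "ay": 0, "az": 0, "dx": -0.6, "dy": 0, "dz": 0, "hand": 1}, {"ax": 0, "ay": 0, "az": 0, "dx": -1.4, "dy": 0, "dz": 0, "hand": 1}, {"ax": 0, "ay": 0, "az": 0, "dx": -1.4, "dy": 0, "dz": -1, "hand": 1}, {"ax": 0, "ay": 0, "az": 0, "dx": -1.4, "dy": 0, "dz": -4, "hand": 1}, {"ax": 0, "ay": 0, "az": 0, "dx": -1.4, "dy": 0, "dz": -8, "hand": 1}, {"ax": 0, "ay": 0, "az": 0, "dx": -1.4, "dy": 0, "dz": -12, "hand": 1}, {"ax": 0, "ay": 0, "az": 0, "dx": -1.4, "dy": 4, "dz": -15, "hand": 1}, {"ax": 0, "ay": 0, "az": 0, "dx": -1.4, "dy": 8.5, "dz": -15, "hand": 1}, {"ax": 0, "ay": 0, "az": 0, "dx": -1, "dy": 13, "dz": -15, "hand": 1}, {"ax": 0, "ay": 0, "az": 0, "dx": -1, "dy": 17.5, "dz": -15, "hand": 1}]'

```text
clock: 10.8
eef_pos: [488.4, -1.5, 236.2]
tool_rot: [-3.141, -0.009, 3.091]
force: [0.6, 0.2, 0.7]
width: 0.3
gripper_force: 0.0
```

Call:
send_rows --series '[{"ax": 0, "ay": 0, "az": 0, "dx": 0, "dy": 4.5, "dz": 0, "hand": 1}, {"ax": 0, "ay": 0, "az": 0, "dx": 0, "dy": 9, "dz": 0, "hand": 1}, {"ax": 0, "ay": 0, "az": 0, "dx": 0, "dy": 13.5, "dz": 0, "hand": 1}, {"ax": 0, "ay": 0, "az": 0, "dx": 0, "dy": 18, "dz": 0, "hand": 1}, {"ax": 0, "ay": 0, "az": 0, "dx": 0, "dy": 18, "dz": 0, "hand": 1}, {"ax": 0, "ay": 0, "az": 0, "dx": 0, "dy": 18, "dz": 0, "hand": 1}]'

```text
clock: 11.4
eef_pos: [497.8, 177.6, 235.4]
tool_rot: [-3.141, -0.009, 3.094]
force: [-0.2, -1.0, 0.5]
width: 0.0
gripper_force: 0.0
```

```bash
python3 - <<'E'
from cell import get_image
import cv2
im=get_image("top")["pixels"][:,:,::-1]
cv2.imwrite("pics/t3.png",cv2.resize(im[105:275,170:420],None,fx=3.2,fy=3.2,interpolation=cv2.INTER_CUBIC))
E
```

```text
(no output)
```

View pics/t3.png

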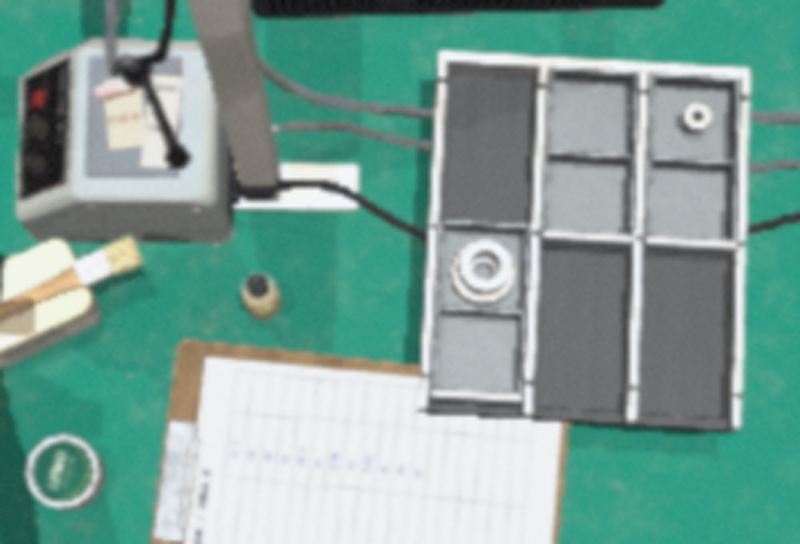

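The left tray is at its front stop (lip at crop 480,400) with the housing upright at (483,268). The middle and right trays are home with their lips in line at row 240. The bottle and tin have not moved, and the robot touches nothing, so I'm handing in.

```bash
python3 -c "
from cell import finish_job
print(finish_job())"
```

```text
the job is handed in; nothing more can be done
None
```

The job is handed in: the left tray with the housing is drawn out to its front stop, the empty middle tray is pushed home, the bushing's tray stayed shut, and the last picture shows both parts upright and the bottle and tin where they were; the hand-in gave no verdict.

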